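# Lay the sealed carton down in the hand-over rectangle

## Task

The sealed carton of counted donation envelopes stands on end beside one end of the white taped hand-over rectangle. Tip it over with a push near the top of its labelled face, the one away from the rectangle, so that it falls onto the rectangle with its label up, and see that it ends lying flat and wholly inside the tape, nudging it if need be. Only push it: do not pinch or lift it, and do not disturb the tins and other things on the table.

Things in the scene. Friction and masses are not known exactly. Their poses are not given: they have to be found in the camera images.
- zone: The hand-over rectangle: four strips of white tape, 18 mm wide, under 1 mm thick, on the red table top (z = 0). Origin at its centre on the table. Inside the tape it is 208 mm along its x and 148 mm along its y. Its x axis is the way the carton has to fall and lies up to 0.75 rad either side of straight ahead; the carton stands at its -x end.
- carton: Rigid closed carton, 0.37 to 0.58 kg, loose, on end: 50 mm thick (x), 110 wide (y), 170 tall (z). Origin: centre of its underside. Its x points to the rectangle (within 0.15 rad of the rectangle's x); paper label with red band on its -x face. It may stand up to 30 mm off the rectangle's centre line. Tipped 0.3 rad it falls by itself about its lower +x edge, sliding little. Fallen, its x points down.
- carton_label: The label panel, 98 mm wide by 158 mm tall, in the middle of the carton's -x face and fixed to it; same origin and axes as the carton.
- carton_back: The plain panel, 98 by 158 mm, in the middle of the carton's +x face (the one that comes to lie on the table) and fixed to it; same origin and axes as the carton.
- carton_center (a point): Centre of the carton, 85 mm along its z from its origin. At the start it is 105 to 150 mm behind the rectangle's centre (along the rectangle's -x), so that after a clean fall the carton may still overlap the tape and need a nudge.
- carton_toe (a point): Middle of the carton's lower edge on the rectangle's side, 25 mm along its x from its origin: the edge it tips over. It stays on the table.
- corner_fl (a point): Corner of the label face, lower end as the carton stands, +y side (25 mm to -x, 55 mm to +y of its origin).
- corner_fr (a point): Corner of the label face, lower end as the carton stands, -y side.
- corner_tl (a point): Corner of the label face, upper end as the carton stands (170 mm up), +y side.
- corner_tr (a point): Corner of the label face, upper end as the carton stands, -y side.
- tin_a: Round steel collection tin with slotted lid, 100 mm across (103 mm over its rims), 125 mm tall, loose, beside the rectangle to its +y. Origin under its centre. Bystander.
- tin_b: The same kind of tin, beside the rectangle to its -y. Bystander.
- coin_roll: Paper-wrapped coin roll standing on end, 25 mm across, 55 mm tall; its place and the stamp's may be swapped. Origin under its centre. Bystander.
- stamp: Wooden rubber stamp standing on its foot, 42 x 30 mm, 70 mm tall. Origin under its centre. Bystander.
- notes: Banded bundle of notes lying flat, 140 (x) x 70 (y) x 17 mm, beyond the far (+x) end of the rectangle. Origin under its centre. Bystander.
- calculator: Desk calculator lying flat, 140 (x) x 76 (y) x 17 mm, beyond the far (+x) end of the rectangle. Origin under its centre. Bystander.
- pen: Blue ballpoint pen lying flat along its x, 140 mm long, 9 mm thick, to the -y of the rectangle. Origin under its middle. Bystander.
There are look-alikes about, which are no part of the job. Of the things shaped like the carton, the cardboard one is meant.

How it is judged:
By the outcome, as a careful person would: the job done as asked, in the order asked, and still so for the second after the job is handed in, with the robot touching nothing.
It also fails if it takes over 64 s, if anything falls off the work surface, if the arm or the gripper's body presses on something with over 40 N, if the wrist force passes 120 N, or if a joint passes its speed limit or range.

## Robot

A 6-joint arm with a two-finger parallel gripper is mounted at the origin on the work surface. World frame = base frame: x ahead of the robot, y to its left, z up, the work surface at z = 0. Lengths are in m, angles in degrees, forces in N, time in s.
With the tool pointing down it reaches from about 0.4 to 0.825 m from the base axis. Payload 7 kg.
Tool frame: the origin (TCP) lies midway between the tips of the shut fingers; the grasp point (between the pads) lies 19 mm behind it; z points along the fingers, y is the direction in which the jaws open and shut (so a half turn about z gives the same grasp; the last joint's range is limited). The gripper opens to 88 mm and grips with 3 to 60 N. Pads are 19 mm wide; open, the fingers measure 130 mm over their backs; the gripper's body (78 mm by 193 mm) begins 47 mm behind the grasp point.
Start: joints at [87.439, 20.546, 0.682, 0, -70.136, -16.507], TCP at [0.221, 0.638, 0.227] pointing down, gripper open.
Joint ranges: [-176.03, 176.03], [-82.01, 121.73], [-58.28, 71.71], [-173.87, 95.51], [-174.79, -0.11], [-173.66, 173.66]. Speed limits (degrees/s): [136.94, 136.94, 172.46, 180, 180, 180].

## Interface

Orientations are given as [roll, pitch, yaw] about the fixed x, y, z axes, in that order (R = Rz(yaw) Ry(pitch) Rx(roll)).
In Python, from plant import ctrl, snapshot gives the robot as it stands.
- The arm moves only by the shell command python3 -m pendant 'ROWS'. ROWS is JSON, a list of rows, each a list of 7 numbers: the shift along the tool's x, y, z in m, then the turn, a rotation vector about the tool's x, y, z in rad, then the opening, from -1 (shut) to 1 (fully open), so that 0 is half open. In form: [[x, y, z, ax, ay, az, jaw], ...]. A call has 1 to 12 rows; each row is the pose to reach, as a shift and turn from the pose commanded when the call began, along the tool's axes at that moment; what a row does not reach only later rows make up. A row lasts 1/8 s, in which the tool goes at most 62.5 mm and 10.7 degrees, less where a joint would pass 70% of its speed; a pose out of reach is approached as far as the arm can. A call with a gripper value outside its range is refused whole. The fingers move at their own pace and stop on an object; the grip force is fixed at half the most. Time passes only in rows, so rows that repeat a pose let the fingers close. It gives the time, the measured TCP pose, the force and the opening at its end, in the units of the state.
- ctrl.get_obs(): the state, without advancing time (a new reading comes with each control period).
- snapshot(name): name is "scene" or "top"; returns a dict with "image" (384x512x3 uint8, blue, green, red), "mtx" (3x3 intrinsics, pixels), "eye" and "attitude" of the camera in the world. Camera axes: x right, y up, looking along -z (the intrinsics and any distortion apply to the point x, -y, -z); pixel columns grow to the right and rows downward; lengths in m; the calibration is good to about 2 mm. A picture is of the moment at which its call begins. There is no depth.
- ctrl.close_job(): hands the job in, once; it reports no verdict.
The state is a dict: "clock": time; "joint_pos": joint angles; "qvel": joint speeds; "tau": joint torques, N m; "tool_pos": TCP position; "orientation": TCP orientation; "force": force on the tool from outside, world axes, zero at the start; "moment": the same for the moment, N m; "opening": finger opening in m.
Only numpy, scipy, OpenCV 4.12 (cv2) and the standard library are available. Lean on these libraries where they do the work, as an engineer would, in place of code of your own. Each camera call takes 0.05 s, during which the arm holds its last target.

## Working session

There is one attempt and no reset: what is moved stays moved. The work goes in short steps, Python scripts to look and compute and a shell command to move; the robot and the scene stay as the last step left them, time stands still between calls to the robot, and variables do not carry over. Pictures are saved under pics/ and viewed, and the job is handed in when it is done.

```bash
ls; mkdir -p pics
python3 - <<'E'
from plant import ctrl, snapshot
import cv2,pickle
o=ctrl.get_obs(); print(o)
for n in("scene","top"):
    s=snapshot(n); cv2.imwrite(f"pics/{n}0.png",s["image"]); pickle.dump(s,open(f"{n}0.pkl","wb")); print({k:v for k,v in s.items() if k!="image"})
E
```

```text
pics
{'clock': 0.0, 'joint_pos': array([ 8.74386334e+01,  2.05908348e+01,  6.33723417e-01, -2.28473931e-02,
       -7.01344548e+01, -1.65062348e+01]), 'qvel': array([-0.05490207,  0.00743117,  0.0019344 ,  0.04439406, -0.01606766,
        0.0030503 ]), 'tau': array([-1.99060883e-04, -5.82723570e+01,  2.93056583e+01,  6.99726149e+00,
        7.02795209e-03, -1.59281194e-04]), 'tool_pos': array([0.2203677 , 0.63749647, 0.22562049]), 'orientation': array([ 1.79906104e+02, -5.42579067e-03, -1.90753780e+01]), 'force': array([0.57744046, 0.42021264, 0.3788984 ]), 'moment': array([0.05612106, 0.00326408, 0.0120414 ]), 'opening': 0.08778489037014477}
{'mtx': array([[371.96560683,   0.        , 261.58991454],
       [  0.        , 371.96560683, 192.58553203],
       [  0.        ,   0.        ,   1.        ]]), 'eye': array([1.13377516, 0.11839229, 0.76500473]), 'attitude': array([43.73121484, -0.75346377, 93.67555571])}
{'mtx': array([[354.87148146,   0.        , 257.81747218],
       [  0.        , 354.87148146, 191.32741854],
       [  0.        ,   0.        ,   1.        ]]), 'eye': array([0.39051382, 0.07866919, 1.05193584]), 'attitude': array([  9.79457157,  -0.37508603, -91.28337219])}
```

View pics/scene0.png

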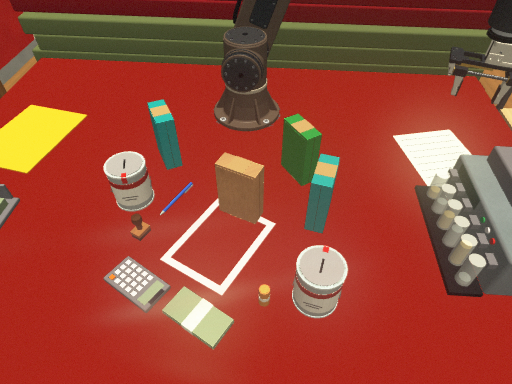

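View pics/top0.png

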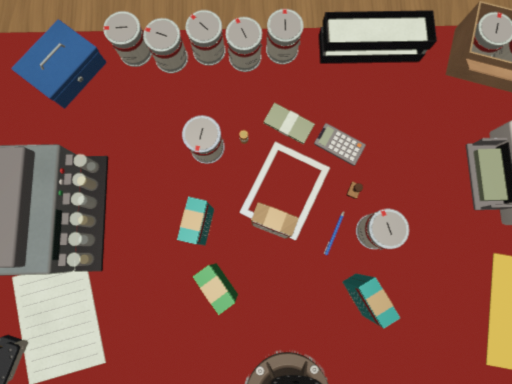

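The scene view shows the cardboard carton at about (240,187), standing at the rear end of the tape rectangle. In the top view its top face is at about (275,217) and the rectangle's centre is at about (285,190). Next I'll measure the corners.

```bash
cat > h.py <<'E'
import numpy as np,cv2,pickle
from scipy.spatial.transform import Rotation as R
def cam(s): return s["mtx"],np.array(s["eye"]),R.from_euler("xyz",s["attitude"],degrees=True).as_matrix()
def cast(s,px,z):
    K,e,A=cam(s); px=np.atleast_2d(np.float64(px))
    d=np.c_[(px[:,0]-K[0,2])/K[0,0],-(px[:,1]-K[1,2])/K[1,1],-np.ones(len(px))]@A.T
    return e+d*((z-e[2])/d[:,2])[:,None]
def proj(s,P):
    K,e,A=cam(s); c=(np.atleast_2d(P)-e)@A; return np.c_[K[0,2]-K[0,0]*c[:,0]/c[:,2], K[1,2]+K[1,1]*c[:,1]/c[:,2]]
E
python3 - <<'E'
from h import *
for n,(x,y,w,h) in dict(top=(225,130,120,120),scene=(150,140,140,160)).items():
    s=pickle.load(open(n+"0.pkl","rb")); im=s["image"]
    print(n,proj(s,[0,0,0]))
    hsv=cv2.cvtColor(im,cv2.COLOR_BGR2HSV)
    c=im[y:y+h,x:x+w]; k=5 if n=="top" else 3.7
    cv2.imwrite(f"pics/{n}_z.png",cv2.resize(c,None,fx=k,fy=k,interpolation=cv2.INTER_CUBIC))
    white=((hsv[...,1]<70)&(hsv[...,2]>150)).astype(np.uint8)
    card=((hsv[...,0]>8)&(hsv[...,0]<25)&(hsv[...,1]>70)&(hsv[...,2]>60)).astype(np.uint8)
    for nm,m in(("white",white),("card",card)):
        mm=np.zeros_like(m); mm[y:y+h,x:x+w]=m[y:y+h,x:x+w]
        cs,_=cv2.findContours(mm,cv2.RETR_CCOMP,cv2.CHAIN_APPROX_NONE)
        for q in cs:
            if cv2.contourArea(q)>100:
                p=cv2.approxPolyDP(q,2.5,True)[:,0]; print(nm,cv2.contourArea(q),p.tolist())
E
```

```text
top [[287.23972783 396.72796487]]
white 1263.0 [[275, 142], [240, 212], [252, 217], [253, 212], [248, 208], [278, 149], [321, 172], [290, 237], [296, 239], [329, 167]]
white 245.5 [[337, 131], [328, 147], [344, 156], [344, 134]]
white 112.0 [[333, 130], [326, 130], [318, 142], [325, 145]]
white 173.5 [[279, 130], [303, 142], [310, 130]]
card 834.5 [[258, 202], [252, 223], [268, 225], [270, 229], [272, 227], [289, 236], [297, 217]]
scene [[246.17415258 110.7664981 ]]
white 187.0 [[173, 299], [204, 299], [185, 287]]
white 229.0 [[150, 272], [150, 299], [160, 288], [165, 289], [169, 285]]
white 1373.5 [[217, 199], [160, 259], [222, 294], [274, 223], [259, 218], [258, 221], [266, 226], [218, 285], [170, 257], [215, 208]]
card 130.0 [[263, 284], [259, 287], [259, 299], [269, 299], [269, 286]]
card 2637.5 [[225, 152], [215, 163], [218, 205], [221, 210], [255, 223], [262, 212], [263, 165]]
```

```bash
ls pics
```

```text
scene0.png
scene_z.png
top0.png
top_z.png
```

View pics/top_z.png

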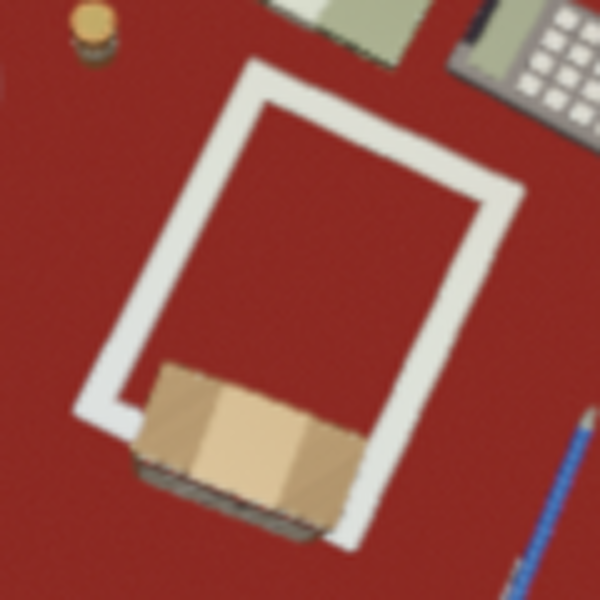

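View pics/scene_z.png

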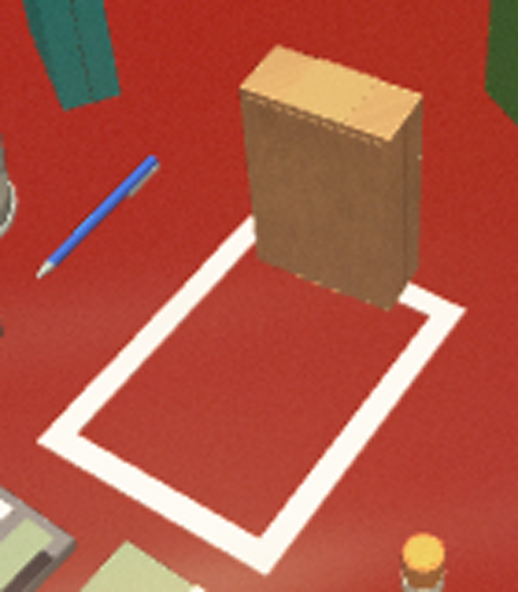

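Zoomed top view: the tape's outer corners are at about (251,58), (525,188), (355,551) and (73,411). The carton's top corners are at (164,362), (368,436), (325,530) and (133,447). The scene zoom shows the plain face toward the rectangle, with its toe from (257,260) to (388,310).

Run:
```python
from h import *
t=pickle.load(open("top0.pkl","rb")); s=pickle.load(open("scene0.pkl","rb"))
u=lambda z,k,o:(np.array(z)+.5)/k-.5+np.array(o)
zt=cast(t,u([(251,58),(525,188),(355,551),(73,411)],5,(225,130)),0)[:,:2]
zs=cast(s,u([(265,575),(38,440),(465,311)],3.7,(150,140)),0)[:,:2]
print("zone top cam",zt.round(4).tolist(),"\nscene cam FL,FR,NL",zs.round(4).tolist())
print("sides",[np.linalg.norm(zt[i]-zt[i-3]).round(4) for i in range(4)])
c=zt.mean(0); d=(zt[0]+zt[1]-zt[2]-zt[3]); yaw=np.arctan2(d[1],d[0]); print("zone",c,np.degrees(yaw))
ct=cast(t,u([(164,362),(368,436),(325,530),(133,447)],5,(225,130)),.17)[:,:2]
cs=cast(s,u([(392,142),(241,92),(277,46),(422,95)],3.7,(150,140)),.17)[:,:2]
toe=cast(s,u([(388,310),(257,260)],3.7,(150,140)),0)[:,:2]
for nm,q in(("top",ct),("scene",cs)):
    print(nm,q.round(4).tolist(),[np.linalg.norm(q[i]-q[i-3]).round(4) for i in range(4)],q.mean(0)); e=(q[0]+q[3]-q[1]-q[2]) if 0 else q[0]+q[1]-q[2]-q[3]; f=q[0]+q[3]-q[1]-q[2]
    print(" yaw x",np.degrees(np.arctan2(e[1],e[0]))," yaw y-90",np.degrees(np.arctan2(f[1],f[0]))-90)
f=toe[0]-toe[1]; print("toe",toe.round(4),np.linalg.norm(f),np.degrees(np.arctan2(f[1],f[0]))-90)
Rz=np.array([[np.cos(yaw),np.sin(yaw)],[-np.sin(yaw),np.cos(yaw)]])
print("in zone: ctr",Rz@(ct.mean(0)-c),Rz@(cs.mean(0)-c),"toe",Rz@(toe.mean(0)-c), (Rz@(toe-c).T).T)
# others
for n,p,z in(("tinA",(201,127+8),.125),("coin",(243,134),.055),("teal",(194,220),.17),("green",(214,288),.17),("tinB",(388,229),.125)):
    print(n,cast(t,p,z).round(3))
```

```text
zone top cam [[0.7277, 0.0118], [0.6419, -0.1527], [0.4249, -0.0401], [0.5113, 0.1245]] 
scene cam FL,FR,NL [[0.7279, 0.0115], [0.6424, -0.15], [0.5132, 0.1249]]
sides [np.float64(0.1856), np.float64(0.2444), np.float64(0.1859), np.float64(0.244)]
zone [ 0.57642851 -0.01412126] -27.465850048896872
top [[0.5155, 0.0711], [0.476, -0.0297], [0.43, -0.0065], [0.4731, 0.0875]] [np.float64(0.1083), np.float64(0.0516), np.float64(0.1035), np.float64(0.0454)] [0.47363881 0.03060226]
 yaw x -24.110502907839685  yaw y-90 -22.95298968829799
scene [[0.52, 0.073], [0.4814, -0.0274], [0.4342, -0.0104], [0.4751, 0.0889]] [np.float64(0.1075), np.float64(0.0502), np.float64(0.1074), np.float64(0.0476)] [0.47765413 0.03103392]
 yaw x -19.690634014533654  yaw y-90 -21.7127229880888
toe [[ 0.5164  0.0701]
 [ 0.4766 -0.0296]] 0.10729436467478068 -21.766399972309486
in zone: ctr [-0.11183123 -0.0077261 ] [-0.10846758 -0.00549115] toe [-0.08675187 -0.00634466] [[-0.09207958  0.04703732]
 [-0.08142415 -0.05972664]]
tinA [[0.709 0.22  0.125]]
coin [[0.734 0.108 0.055]]
teal [[0.474 0.23  0.17 ]]
green [[0.309 0.18  0.17 ]]
tinB [[ 0.443 -0.268  0.125]]
```

Both cameras agree on the zone, within 1–3 mm: centre (0.576, -0.014), yaw -27.4°, outer size 244 x 186. The carton's centre is about (0.4755, 0.0305) with yaw about -22.3°. The toe is at zone x of about -86 mm, so a clean fall should land inside. I'll shut the jaws and move above a point 20 mm behind the label face.

```bash
python3 -m pendant '[[0.016,0.02,0,0,0,0,-1],[0.049,0.061,0,0,0,0.01,-1],[0.088,0.11,0,0,0,0.02,-1],[0.127,0.158,0,0,0,0.03,-1],[0.166,0.207,0,0,0,0.04,-1],[0.205,0.256,0,0,0,0.05,-1],[0.244,0.304,0,0,0,0.056,-1],[0.283,0.353,0,0,0,0.056,-1],[0.322,0.402,0,0,0,0.056,-1],[0.352,0.44,0,0,0,0.056,-1],[0.375,0.468,0,0,0,0.056,-1],[0.384,0.480,0,0,0,0.056,-1]]'
```

```text
clock: 1.6
tool_pos: [0.4267, 0.0571, 0.2264]
orientation: [180.0, 0.0, -22.4]
force: [-0.6, -0.5, 0.1]
opening: 0.0005
```

```bash
python3 -m pendant '[[0,0.006,0.015,0,0,0,-1],[0,0.006,0.035,0,0,0,-1],[0,0.006,0.055,0,0,0,-1],[0,0.006,0.07,0,0,0,-1],[0,0.006,0.07,0,0,0,-1],[0,0.006,0.07,0,0,0,-1]]'
python3 - <<'E'
from h import *
from plant import snapshot
for n in("top","scene"): 
    s=snapshot(n); cv2.imwrite(f"pics/{n}1.png",s["image"])
a=cv2.imread("pics/top1.png")[150:300,180:380];b=cv2.imread("pics/scene1.png")[100:300,140:340]
cv2.imwrite("pics/b1.png",np.hstack([cv2.resize(a,(500,375)),cv2.resize(b,(300,300)) if 0 else cv2.resize(b,(375,375))])[:, :800])
E
```

```text
clock: 2.35
tool_pos: [0.4243, 0.0538, 0.1567]
orientation: [180.0, -0.0, -22.2]
force: [0.5, -0.4, 0.2]
opening: 0.0003
```

View pics/b1.png

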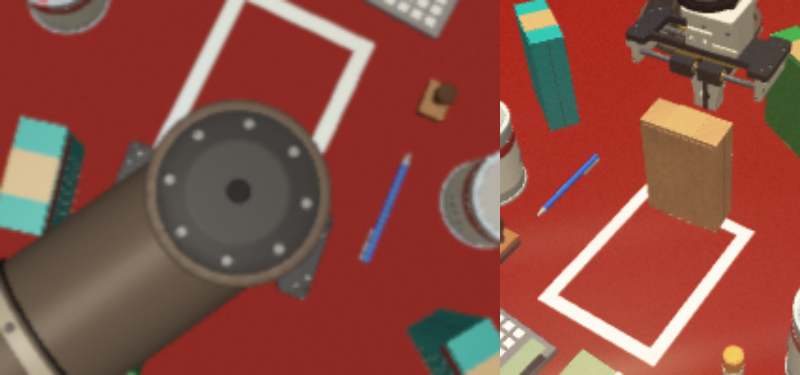

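The fingers (right panel, about (705,95)) sit centrally behind the carton, clear of it. Pushing slowly now.

```bash
python3 -m pendant '[[0.006,0,0,0,0,0,-1],[0.012,0,0,0,0,0,-1],[0.018,0,0,0,0,0,-1],[0.022,0,0,0,0,0,-1],[0.026,0,0,0,0,0,-1],[0.030,0,0,0,0,0,-1],[0.034,0,0,0,0,0,-1],[0.038,0,0,0,0,0,-1]]'
python3 - <<'E'
from h import *
from plant import snapshot
s=snapshot("scene"); cv2.imwrite("pics/scene2.png",s["image"])
cv2.imwrite("pics/s2.png",cv2.resize(s["image"][100:300,140:340],(600,600)))
E
```

```text
clock: 3.45
tool_pos: [0.4598, 0.0388, 0.1566]
orientation: [180.0, -0.0, -22.3]
force: [-0.4, -0.2, -0.4]
opening: 0.0002
```

View pics/s2.png

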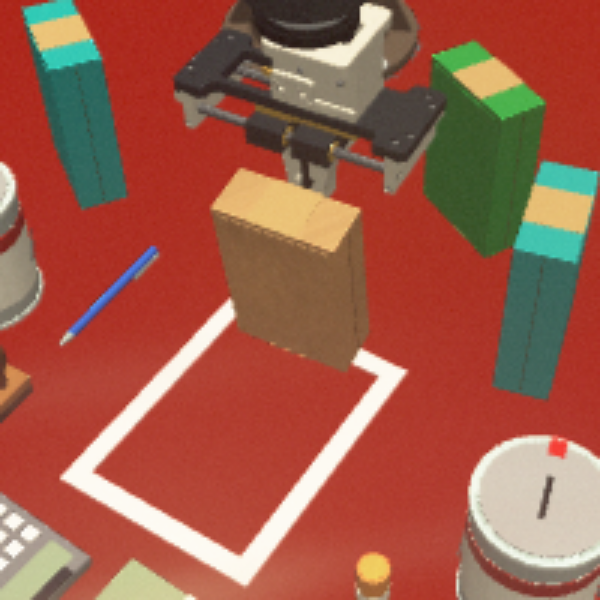

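The carton's top is leaning forward with the toe in place and the force is under 1 N. I'll keep pushing.

```bash
python3 -m pendant '[[0.005,0,0,0,0,0,-1],[0.010,0,0,0,0,0,-1],[0.015,0,0,0,0,0,-1],[0.020,0,0,0,0,0,-1],[0.025,0,0,0,0,0,-1],[0.030,0,0,0,0,0,-1],[0.035,0,0,0,0,0,-1],[0.035,0,0,0,0,0,-1],[0.035,0,0,0,0,0,-1]]'
python3 - <<'E'
from h import *
from plant import snapshot
s=snapshot("scene"); cv2.imwrite("pics/scene3.png",s["image"])
cv2.imwrite("pics/s3.png",cv2.resize(s["image"][100:300,140:340],(600,600)))
E
```

```text
clock: 4.62
tool_pos: [0.4918, 0.0256, 0.1565]
orientation: [180.0, 0.0, -22.3]
force: [0.1, -0.1, 0.6]
opening: 0.0005
```

View pics/s3.png

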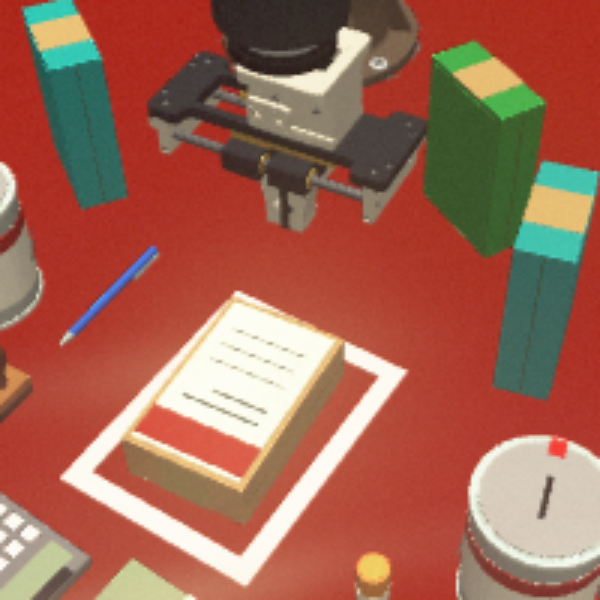

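The carton has fallen with its label up, near the image-left tape strip. I'll lift clear and measure.

```bash
python3 -m pendant '[[0,0,-0.02,0,0,0,-1],[0,0,-0.06,0,0,0,-1],[0,-0.04,-0.08,0,0,0,-1],[-0.01,-0.09,-0.08,0,0,0,-1],[-0.02,-0.14,-0.08,0,0,0,-1],[-0.03,-0.19,-0.08,0,0,0,-1],[-0.04,-0.24,-0.08,0,0,0,-1],[-0.05,-0.28,-0.08,0,0,0,-1],[-0.05,-0.30,-0.08,0,0,0,-1],[-0.05,-0.30,-0.08,0,0,0,-1]]'
python3 - <<'E'
from h import *
from plant import snapshot
for n,(x,y,w,h) in dict(top=(225,130,120,120),scene=(150,160,140,140)).items():
    s=snapshot(n); pickle.dump(s,open(n+"4.pkl","wb"))
    cv2.imwrite(f"pics/{n}4.png",s["image"])
    cv2.imwrite(f"pics/{n}4z.png",cv2.resize(s["image"][y:y+h,x:x+w],None,fx=5 if n=="top" else 4,fy=5 if n=="top" else 4,interpolation=cv2.INTER_CUBIC))
E
```

```text
clock: 5.92
tool_pos: [0.5594, 0.3229, 0.2358]
orientation: [179.9, 0.0, -22.2]
force: [0.2, -0.7, -0.5]
opening: 0.0003
```

View pics/top4z.png

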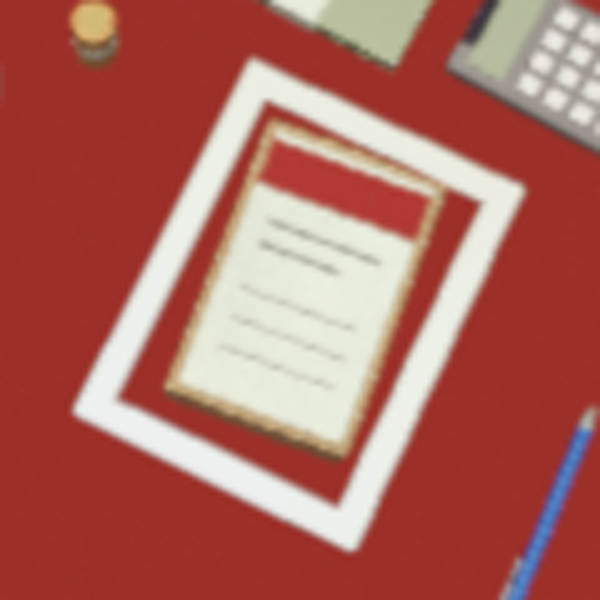

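View pics/scene4z.png

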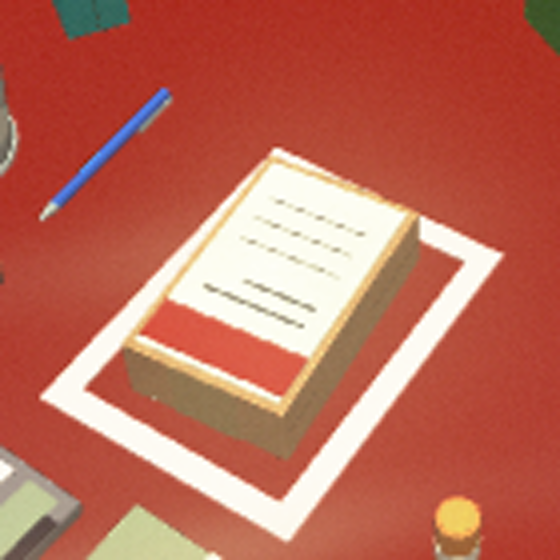

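The carton lies label up. In the top view its upper corners are at about (272,121), (444,186), (343,457) and (166,388). In the scene zoom they are at (283,413), (125,347), (270,155) and (417,213).

Run:
```python
from h import *
t=pickle.load(open("top4.pkl","rb")); s=pickle.load(open("scene4.pkl","rb"))
u=lambda z,k,o:(np.array(z)+.5)/k-.5+np.array(o)
c=np.array([.5764,-.0141]); yaw=np.radians(-27.45)
Rz=np.array([[np.cos(yaw),np.sin(yaw)],[-np.sin(yaw),np.cos(yaw)]])
a=cast(t,u([(272,121),(444,186),(343,457),(166,388)],5,(225,130)),.05)[:,:2]
b=cast(s,u([(283,413),(125,347),(270,155),(417,213)],4,(150,160)),.05)[:,:2]
for q in(a,b):
    print("sides",[np.linalg.norm(q[i]-q[i-3]).round(4) for i in range(4)]); print(((q-c)@Rz.T).round(4).tolist(), "ctr",q.mean(0).round(4))
bs=cast(s,u([(287,457),(130,388)],4,(150,160)),0)[:,:2]; print("base far corners",((bs-c)@Rz.T).round(4))
```

```text
sides [np.float64(0.1068), np.float64(0.169), np.float64(0.1075), np.float64(0.1688)]
[[0.0775, 0.0606], [0.0866, -0.0458], [-0.0818, -0.0602], [-0.0907, 0.0469]] ctr [ 0.5747 -0.0128]
sides [np.float64(0.1051), np.float64(0.1692), np.float64(0.1084), np.float64(0.1658)]
[[0.0793, 0.0633], [0.0907, -0.0411], [-0.0776, -0.059], [-0.0859, 0.0491]] ctr [ 0.5793 -0.0122]
base far corners [[ 0.078   0.0612]
 [ 0.0887 -0.0481]]
```

View pics/scene4.png

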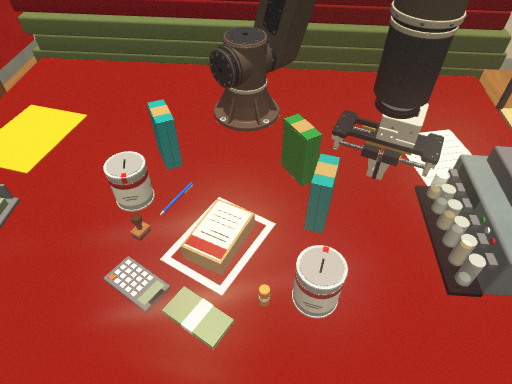

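View pics/top4.png

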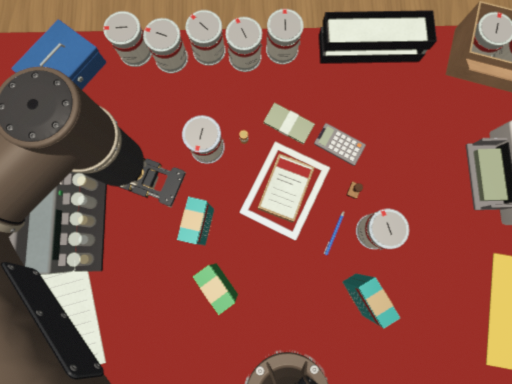

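All the carton's corners lie within ±91 mm along the rectangle and ±63 mm across it. The limits inside the tape are ±104 and ±74 mm, so no nudge is needed. Nothing else has moved and the arm is clear, so I'm handing in.

Run:
```python
from plant import ctrl
o=ctrl.get_obs(); print(o["clock"],o["force"],abs(o["qvel"]).max()); print(ctrl.close_job())
```

```text
6.025 [ 0.45738145  0.27109707 -0.54299792] 0.7880640702928106
the job is handed in; nothing more can be done
None
```

I tipped the cardboard carton over with one slow push of the shut fingers near the top of its labelled face. It fell label up onto the rectangle and needed no nudge.

- **Carton position:** the last pictures show it flat, about 5° off the rectangle's axis. Both cameras put its corners at most 91 mm along and 63 mm across from the centre, with the tape's inner edges at 104 and 74 mm. That leaves at least 10 mm all round. The two views differ by about 4 mm.
- **Everything else:** by eye, the tins and other things are where they were in the first pictures. I did not measure their positions again.
- **Robot:** at hand-in, 6.0 s in, the arm stood well clear of the carton. Every force reading I took was under about 1 N. No check failed.

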